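# Gauge the tread of an upturned clog

## Robot

A 6-joint arm with a two-finger parallel gripper is mounted at the origin on the work surface. World frame = base frame: x ahead of the robot, y to its left, z up, the work surface at z = 0. Lengths are in mm, angles in rad, forces in N, time in s.
With the tool pointing down it reaches from about 275 to 1000 mm from the base axis. Payload 8.4 kg.
Tool frame: the origin (TCP) lies on the mounting face of the last link; the fingertips stand 173 mm ahead of it and the grasp point (between the pads) lies 155 mm ahead of it; x points along the fingers, y is the direction in which the jaws open and shut, and the axes are right-handed (so a half turn about x gives the same grasp; the last joint's range is limited). The gripper opens to 85 mm and grips with 20 to 120 N. Pads are 22 mm wide; open, the fingers measure 114 mm over their backs; the gripper's body (76 mm by 85 mm) begins 54 mm behind the grasp point. The pads swing forward as they close: fully open they stand 13 mm farther back than shut.
Start: joints at [-1.293, 0.353, 1.633, -0, 1.155, -0.002], TCP at [172.601, -600.698, 404.681] pointing down, gripper open.
Joint ranges: [-2.63, 2.63], [-0.92, 2.1], [0.06, 2.66], [-1.3, 4.44], [0, 2.69], [-3.02, 3.02]. Speed limits (rad/s): [2.22, 2.22, 2.79, 3.14, 3.14, 3.14].

## Interface

Orientations are given as [roll, pitch, yaw] about the fixed x, y, z axes, in that order (R = Rz(yaw) Ry(pitch) Rx(roll)).
In Python, from bench import manip, imaging gives the robot as it stands.
- The arm moves only by the tool move_arm, never from a script. Its argument "plan" is a list of rows, each a list of 2 entries, a list of its own where there are three numbers: the shift along the tool's x, y, z scaled (see below), then the turn, a rotation vector about the tool's x, y, z scaled (see below). A call has 1 to 5 rows; each row is the pose to reach, as a shift and turn from the pose commanded when the call began, along the tool's axes at that moment, turning the shorter way round; what a row does not reach only later rows make up. The controller multiplies each number of a shift by 40 cm and each number of a turn by 180 degrees. A row lasts 1/10 s, in which the tool goes at most 50 mm and 8.59 degrees, less where a joint would pass 70% of its speed; a pose out of reach is approached as far as the arm can. A call with a number of a shift or a turn outside -1 to 1 is refused whole. A call with a gripper value outside its range is refused whole. "hand" is the closure, from 0 (fully open) to 1 (shut), set as the call begins (left out, the last holds). The fingers move at their own pace and stop on an object; "grip_force" is the grip in N (left out, the last holds). Time passes only in rows, so rows that repeat a pose let the fingers close. It gives the time, the measured TCP pose, the force and the opening at its end, in the units of the state.
- manip.sense(): the state, without advancing time (a new reading comes with each control period).
- imaging.get_image(name): name is "scene" or "side" or "wrist"; returns a dict with "pixels" (420x560x3 uint8, red, green, blue), "depth" (420x560 float32, mm along the optical axis (not along the pixel's ray), 0 where there is no reading), "intrinsics" (3x3 intrinsics, pixels), "k1" (the pictures are not rectified: a ray, as slopes to the right and down, at radius r is drawn at 1 + k1 r^2 times it, then the intrinsics apply), "world_from_camera" (4x4, takes a point from camera to world coordinates). Camera axes: x right, y down, z forward; pixel columns grow to the right and rows downward; lengths in mm; the calibration is good to about 2 mm. A picture is of the moment at which its call begins.
- manip.hand_in(): hands the job in, once; it reports no verdict.
Trained networks look in the newest picture that a camera, given by its name, has taken for a name from the list of things; names that differ only in an ending like _2 or _b are one class to them, and where a whole thing is asked for, a point or a joint stands for the part that bears it (a point fixed in the world has none). Each returns a list of dicts, best first, with "conf" (0 to 1); they miss things now and then, are a little off and sometimes report something else, mostly with a low value. They report only what shows in the picture. A call takes as long as a camera call.
- imaging.search_frame(thing, camera): "extent" ([left, top, right, bottom] in pixels, round what is visible of it).
- imaging.regions_of(thing, camera): "region" (420x560 bool, what is visible of it) and "extent" ([left, top, right, bottom] in pixels, round what is visible of it).
The state is a dict: "time_s": time; "joints": joint angles; "joint_velocities": joint speeds; "effort": joint torques, N m; "tcp_pos": TCP position; "tcp_rot": TCP orientation; "wrist_force": force on the tool from outside, world axes, zero at the start; "moment": the same for the moment, N m; "opening": finger opening in mm.
Only numpy, scipy, OpenCV 4.12 (cv2) and the standard library are available. Lean on these libraries where they do the work, as an engineer would, in place of code of your own. Each camera call takes 0.05 s, during which the arm holds its last target. There are 200 camera calls.

## Task

Take the blue tread gauge off its birch stand and measure the clog's marked groove (the one between the yellow paint dabs): put the probe in the groove and press, gently but firmly, until the gauge's foot sits flat across it, and hold it there about a second. Then stand the gauge back on its birch stand, probe hanging in the bore, with the red pin left just where the measurement pushed it so that I can read it: do not press the probe on anything but that groove. Leave the other things on the table alone.

Things in the scene. Friction and masses are not known exactly. Their poses are not given: they have to be found in the camera images.
- gauge_grip (a point): Tread gauge, loose, about 180 g, stands on the birch stand: blue square barrel 24 x 24 mm on a steel foot plate 42 (its x) x 24 (its y) x 8 mm, 60 mm tall in all. This point: barrel's centre, 34 mm above the foot's underside. z up. Grip it across y (24 mm), where the foot does not stick out; half a turn about z makes no difference. A flat-tipped probe 4 mm thick sticks out 14 mm below the foot.
- gauge_foot (a point): Centre of the underside of the gauge's foot plate; the probe's axis passes through it. Axes as gauge_grip.
- probe: The gauge's steel probe; its origin is the foot's centre (gauge_foot) while it is fully out (14 mm) and rises in the gauge as it is pushed in, up to 14 mm. The spring needs 3.4 N to start and 0.2 N more per mm: more than the gauge weighs, so the gauge must be held down for its foot to sit flat. It springs out again when lifted.
- telltale (a joint): Red pin on top of the gauge (6 mm diameter), 0 to 0.015 m; at 0 its top stands 4 mm above the barrel. The probe pushes it up by its own travel and it stays at the highest value by friction. Groove depth = 14 mm less this reading. Pushing the probe farther in on anything else than the groove's floor spoils the reading.
- groove (a point): Marked groove of a fixed, upturned garden clog: middle of its floor, 67 mm above the table. x along the clog to its toe, across the groove; y along it. 11 mm wide, 95 long. The ribs beside it, 12 mm wide, worn by an unknown amount, stand 5 to 11 mm above the floor, each with two yellow dabs 34 mm either side. Clog: 105 mm ahead, 180 behind, 98 wide. Press with 9 to 15 N in all; 22 N harms it.
- stand_top (a point): Centre of the top face of the gauge's stand, fixed: two birch rounds glued together, 84 mm diameter, 28 mm thick, with a bore 20 mm in diameter right through the middle in which the probe hangs free while the foot rests on the wood.
- pump: Stainless pump bottle, pushed down, 68 mm diameter, 161 mm tall, its spout to its -x side (53 mm from its axis); origin under its centre. Leave alone.
- dish: White ceramic ring dish, 84 mm diameter, 22 mm tall, origin under its centre. Leave alone.
- stopper: Green glass bottle stopper standing on its knob, 44 mm diameter, 44 mm tall, origin under its centre. Leave alone.
- clip: Grey plastic spring clip lying down, 70 x 11 x 19 mm, origin under its centre. Leave alone.

How it is judged (in metres and radians):
On the way:
1. the foot is pressed flat (0.04 rad) across the marked groove, probe clear of the ribs (3.7 mm), within 25 mm of its middle and 0.2 rad of square, with over 7.5 N (more than the spring) for 0.5 s (x of gauge_foot in the frame of groove between -0.0037 and 0.0037 m and y of gauge_foot in the frame of groove between -0.025 and 0.025 m and angle between gauge_foot's own z axis and vertical below 0.04 rad and angle between the x axis of gauge_foot and the x axis of groove, either way round below 0.2 rad and contact force between gauge and clog above 7.5 N), for 0.5 s.
At the end, for the whole second after the job is handed in: the gauge stands released, upright (0.05 rad) and still on the birch stand, foot on the wood within 8.5 mm of its centre, the probe hanging in the bore, and the red pin shows a groove depth (2 to 10.5 mm up) as the pressing left it (z of gauge_foot in the frame of stand_top between -0.002 and 0.002 m and value of joint telltale between 0.002 and 0.0105 m and horizontal distance between gauge_foot and stand_top below 0.0085 m and angle between gauge_foot's own z axis and vertical below 0.05 rad and linear speed of gauge below 0.01 m/s and contact force between gauge and the fingers below 0.05 N); the robot touches nothing.
It fails at once if the clog pressed with more than 22 N by the gauge (contact force between gauge and clog above 22 N).
It fails at once if the probe pressed on anything other than the marked groove (over 3.6 N, enough to move the red pin) (contact force between probe and anything else above 3.6 N and (x of gauge_foot in the frame of groove above 0.0037 m or x of gauge_foot in the frame of groove below -0.0037 m or y of gauge_foot in the frame of groove above 0.04 m or y of gauge_foot in the frame of groove below -0.04 m)).
It fails at once if the robot itself presses on the clog with over 10 N (contact force between any of the fingers, the arm and clog above 10 N).
It fails at once if a bystander (pump bottle, ring dish, stopper, clip) moved by more than 15 mm (distance of any of pump, dish, stopper, clip from where it was at the start of the episode above 0.015 m).
It also fails if it takes over 70 s, if anything falls off the work surface, if the arm or the gripper's body presses on something with over 40 N, if the wrist force passes 120 N, or if a joint passes its speed limit or range.

## Working session

There is one attempt and no reset: what is moved stays moved. The work goes in short steps, Python scripts to look and compute and a tool call to move; the robot and the scene stay as the last step left them, time stands still between calls to the robot, and variables do not carry over. Pictures are saved under pics/ and viewed, about 8 in all and at most 12, crops included, and the job is handed in when it is done.

Besides the shell and the picture viewer there is one more tool, called as name(argument=value, ...) on one line, values as JSON. move_arm: Moves the arm, as the interface text tells. Its arguments: {"type":"object","properties":{"plan":{"type":"array"},"hand":{"type":"number"},"grip_force":{"type":"number"}},"required":["plan"]}

```bash
mkdir -p pics; cat > h.py <<'E'
import numpy as np, cv2
from bench import manip, imaging
from scipy.spatial.transform import Rotation as R
def cap(cam,save=None):
    d=imaging.get_image(cam)
    if save: cv2.imwrite('pics/'+save,d['pixels'][:,:,::-1])
    return d
def cloud(d):
    K=np.array(d['intrinsics']);h,w=d['depth'].shape
    u,v=np.meshgrid(np.arange(w),np.arange(h))
    x=(u-K[0,2])/K[0,0];y=(v-K[1,2])/K[1,1];x0,y0=x.copy(),y.copy()
    for _ in range(8):
        s=1+d['k1']*(x*x+y*y);x,y=x0/s,y0/s
    z=d['depth'];T=np.array(d['world_from_camera'])
    P=np.stack([x*z,y*z,z],-1)@T[:3,:3].T+T[:3,3]
    P[z<=0]=np.nan
    return P
def pose():
    s=manip.sense();return np.array(s['tcp_pos']),R.from_euler('xyz',s['tcp_rot']),s
def move_to(p,Rg=None):
    "shift, turn scaled"
    t,r,s=pose()
    sh=r.inv().apply(np.array(p)-t)/400
    tu=(r.inv()*Rg).as_rotvec()/np.pi if Rg is not None else np.zeros(3)
    return sh.round(4),tu.round(4)
E
python3 - <<'E'
from h import *
s=manip.sense();print(s)
ims=[]
for c in ['scene','side']:
    d=cap(c,c+'0.png');P=cloud(d)
    print(c,np.round(d['world_from_camera'],2).tolist())
    for n in ['gauge_grip','stand_top','groove','pump','dish','stopper','clip']:
        for r in imaging.regions_of(n,c)[:2]:
            q=P[r['region']];print(n,round(r['conf'],2),np.round(r['extent']),np.nanmedian(q,0).round(),np.nanpercentile(q,98,axis=0).round(),np.nanpercentile(q,2,axis=0).round())
    ims.append(d['pixels'])
cv2.imwrite('pics/a.png',cv2.resize(np.vstack(ims),(560,840))[:,:,::-1])
E
```

```text
{'time_s': 0.0, 'joints': array([-1.29339801e+00,  3.53654160e-01,  1.63412299e+00, -1.48632983e-06,
        1.15517234e+00, -2.42022282e-03]), 'joint_velocities': array([-0.00046305,  0.00074692,  0.0005449 ,  0.00021   , -0.00213581,
        0.00091723]), 'effort': array([-2.02058545e-03, -6.05261278e+01, -3.42066014e+01, -1.70189892e-04,
        9.27126763e-03,  2.89052009e-07]), 'tcp_pos': array([ 172.53924935, -600.47797172,  403.96252177]), 'tcp_rot': array([-1.57221498,  1.56943949,  1.84919682]), 'wrist_force': array([ 0.01279054, -0.21239386, -0.54770396]), 'moment': array([-0.0031656 ,  0.01171386, -0.02188027]), 'opening': 85.67913598265558}
scene [[-0.84, 0.4, -0.37, 964.69], [0.55, 0.63, -0.55, 475.39], [0.01, -0.66, -0.75, 880.85], [0.0, 0.0, 0.0, 1.0]]
gauge_grip 0.85 [421. 314. 447. 343.] [510. 256.  67.] [519. 265.  91.] [488. 242.  31.]
stand_top 0.74 [412. 315. 461. 361.] [511. 268.  27.] [538. 295.  31.] [458. 218.  -1.]
groove 0.87 [273. 170. 391. 236.] [ 495. -110.   65.] [601. -65.  75.] [ 342. -177.    8.]
groove 0.37 [422. 314. 449. 343.] [510. 256.  62.] [52
[... 487 characters left out ...]
.0]]
gauge_grip 0.65 [160. 339. 193. 385.] [488. 258.  64.] [513. 266.  91.] [477. 241.  27.]
stand_top 0.71 [158. 338. 192. 386.] [487. 258.  65.] [509. 266.  91.] [477. 242.  31.]
stand_top 0.63 [153. 354. 207. 412.] [480. 270.  27.] [531. 296.  30.] [454. 218.   6.]
groove 0.92 [262. 197. 378. 286.] [456. -97.  67.] [583. -65.  76.] [ 332. -172.   13.]
pump 0.69 [323. 126. 358. 184.] [ 545. -397.   86.] [ 582. -386.  160.] [ 522. -426.    5.]
dish 0.65 [ 93. 273. 139. 307.] [736. 180.  14.] [767. 221.  23.] [690. 146.   1.]
dish 0.2 [ 72. 332. 110. 355.] [673. 284.  15.] [712. 288.  20.] [643. 276.  -1.]
stopper 0.68 [153. 247. 174. 272.] [706.  84.  14.] [728.  98.  45.] [693.  62.   1.]
```

View picture.

View pics/scene0.png

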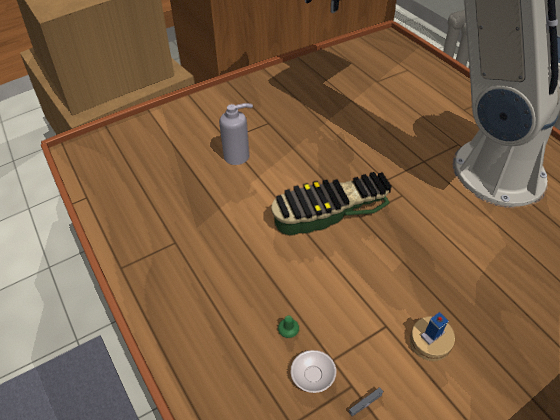

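```bash
python3 - <<'E'
from h import *
for c in ['scene','side']:
    d=cap(c);P=cloud(d);px=d['pixels'].astype(int)
    X,Y,Z=P[...,0],P[...,1],P[...,2]
    ye=(px[...,0]>150)&(px[...,1]>120)&(px[...,2]<90)&(Z>50)
    n,l,st,ce=cv2.connectedComponentsWithStats(ye.astype(np.uint8))
    for i in range(1,n):
        if st[i,4]>3: print(c,'yellow',ce[i].round(),st[i,4],np.nanmedian(P[l==i],0).round(1))
    near=(abs(X-497)<60)&(abs(Y-256)<60)
    top=near&(Z>80)&(Z<96);print('gtop',top.sum(),P[top].mean(0).round(1),cv2.minAreaRect(P[top][:,:2].astype(np.float32)))
    sd=near&(abs(Z-28)<4);print('stand',sd.sum(),cv2.minEnclosingCircle(P[sd][:,:2].astype(np.float32)))
    w=cv2.fitEllipse(cv2.convexHull(P[sd][:,:2].astype(np.float32)));print(w)
t,r,s=pose();d=cap('wrist','w0.png');print(r.as_matrix().round(2),(r.inv().apply(np.array(d['world_from_camera'])[:3,3]-t)).round(), np.array(d['world_from_camera']).round(2).tolist(),np.array(d['intrinsics']).tolist())
E
```

```text
scene yellow [37.  1.] 10 [  852.  -1155.4   246.4]
scene yellow [57.  4.] 74 [  804.8 -1081.    246.6]
scene yellow [70.  0.] 4 [  763.8 -1077.8   247. ]
scene yellow [92.  2.] 4 [  710.6 -1010.6   247.5]
scene yellow [102.   1.] 7 [ 683.  -994.4  247.6]
scene yellow [86.  5.] 4 [  730.4 -1002.    246.2]
scene yellow [92.  4.] 6 [ 715.7 -996.3  246.2]
scene yellow [81.  7.] 9 [  746.6 -1000.3   245.4]
scene yellow [316. 184.] 16 [ 484.  -163.9   72.9]
scene yellow [307. 186.] 18 [ 505.7 -169.5   73.5]
scene yellow [327. 205.] 20 [500.7 -97.8  73.5]
scene yellow [317. 208.] 20 [ 523.4 -103.3   73.6]
gtop 167 [500.8 254.2  87.4] ((498.8672180175781, 253.03250122070312), (23.401437759399414, 25.967208862304688), 89.30828857421875)
stand 895 ((497.2742919921875, 254.33740234375), 42.53203201293945)
((497.5058288574219, 254.67465209960938), (83.02569580078125, 84.22858428955078), 60.35514450073242)
side yellow [308. 209.] 13 [ 505.2 -168.3   75.4]
side yellow [316. 213.] 8 [ 483.4 -162.1   75.2]
side yellow [286. 222.] 13 [ 522.6 -101.6   75.7]
side yellow [294. 227.] 14 [500.4 -97.3  75.6]
gtop 318 [495.8 254.7  87.9] ((497.7637939453125, 253.01394653320312), (25.268796920776367, 25.28562355041504), 1.8505321741104126)
stand 1568 ((494.76043701171875, 254.356689453125), 43.023677825927734)
((495.17681884765625, 254.91488647460938), (82.42186737060547, 85.087158203125), 35.369930267333984)
[[-0.    0.28 -0.96]
 [ 0.   -0.96 -0.28]
 [-1.   -0.    0.  ]] [ 30.   0. -77.] [[0.28, -0.92, -0.29, 247.12], [-0.96, -0.26, -0.08, -579.76], [0.0, 0.3, -0.95, 375.01], [0.0, 0.0, 0.0, 1.0]] [[312.07341951322906, 0.0, 285.07097329987965], [0.0, 312.07341951322906, 212.74419043007325], [0.0, 0.0, 1.0]]
```

move_arm(plan=[[[0, -0.497, -0.3515], [0.0877, 0, 0]], [[0, -0.497, -0.3515], [0.0877, 0, 0]], [[0, -0.497, -0.3515], [0.0877, 0, 0]], [[0, -0.497, -0.3515], [0.0877, 0, 0]], [[0, -0.497, -0.3515], [0.0877, 0, 0]]], hand=0)

```text
time_s: 1.45
tcp_pos: [253.0, -368.6, 404.7]
tcp_rot: [-2.556, 1.571, 0.59]
wrist_force: [1.2, 0.1, -1.0]
opening: 85.3
```

move_arm(plan=[[[0, -0.52, -0.205], [0, 0, 0]], [[0, -0.52, -0.205], [0, 0, 0]], [[0, -0.52, -0.205], [0, 0, 0]], [[0, -0.52, -0.205], [0, 0, 0]], [[0, -0.52, -0.205], [0, 0, 0]]])

```text
time_s: 1.95
tcp_pos: [334.3, -159.6, 405.0]
tcp_rot: [-2.714, 1.57, 0.434]
wrist_force: [1.1, -0.3, -0.8]
opening: 85.5
```

move_arm(plan=[[[0, -0.52, -0.205], [0, 0, 0]], [[0, -0.52, -0.205], [0, 0, 0]], [[0, -0.52, -0.205], [0, 0, 0]], [[0, -0.52, -0.205], [0, 0, 0]], [[0, -0.52, -0.205], [0, 0, 0]]])

```text
time_s: 2.45
tcp_pos: [415.9, 49.1, 405.1]
tcp_rot: [-2.611, 1.569, 0.537]
wrist_force: [-0.5, -0.9, 0.8]
opening: 85.3
```

move_arm(plan=[[[0, -0.52, -0.205], [0, 0, 0]], [[0, -0.52, -0.205], [0, 0, 0]], [[0, -0.52, -0.205], [0, 0, 0]], [[0, -0.52, -0.205], [0, 0, 0]], [[0, -0.52, -0.205], [0, 0, 0]]])

```text
time_s: 2.95
tcp_pos: [497.1, 257.9, 404.8]
tcp_rot: [-2.329, 1.569, 0.819]
wrist_force: [0.2, -0.6, 0.2]
opening: 85.2
```

```bash
python3 - <<'E'
from h import *
d=cap('wrist','w1.png');P=cloud(d)
t,r,s=pose();print(t.round(1),r.as_matrix().round(4).tolist())
X,Y,Z=np.moveaxis(P,-1,0);px=d['pixels'].astype(int)
near=(abs(X-497)<60)&(abs(Y-256)<60)
sub=lambda m:P[m][:,:2].astype(np.float32)
for nm,m in [('top',near&(Z>84)&(Z<96)),('foot',near&(Z>32)&(Z<40)),('stand',near&(abs(Z-28)<3))]:
    q=sub(m);print(nm,len(q),q.mean(0),np.nanmedian(P[m][:,2]),cv2.minAreaRect(q),cv2.minEnclosingCircle(q))
red=near&(px[...,0]>120)&(px[...,1]<70)&(px[...,2]<70);print('red',red.sum(),P[red].mean(0) if red.any() else 0)
E
```

```text
[497.9 259.2 404.8] [[0.0019, 0.0064, -1.0], [0.0025, -1.0, -0.0064], [-1.0, -0.0025, -0.0019]]
top 672 [500.393  251.7374] 88.99122492970426 ((499.6545104980469, 252.0655975341797), (24.743366241455078, 24.834287643432617), 1.158701777458191) ((499.45404052734375, 251.79595947265625), 17.19508934020996)
foot 203 [515.86096 252.15674] 36.86792436682646 ((515.793701171875, 252.44088745117188), (9.49545669555664, 24.048734664916992), 1.9896141290664673) ((514.9989013671875, 252.4967041015625), 12.579172134399414)
stand 3054 [500.3534  254.34982] 28.877242888740483 ((497.3311462402344, 253.23622131347656), (82.26359558105469, 82.52922821044922), 89.76228332519531) ((497.36468505859375, 253.41883850097656), 41.874534606933594)
red 33 [499.91626274 254.19258858  91.51378459]
```

View pics/w1.png

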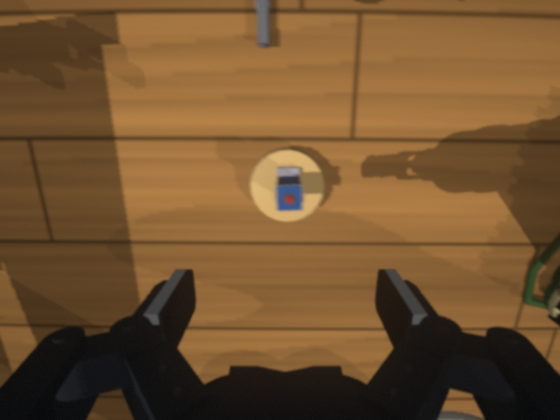

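move_arm(plan=[[[0.12, 0.0172, -0.0033], [-0.005, 0, 0]], [[0.24, 0.0172, -0.0033], [-0.005, 0, 0]], [[0.3, 0.0172, -0.0033], [-0.005, 0, 0]], [[0.3, 0.0172, -0.0033], [-0.005, 0, 0]], [[0.3, 0.0172, -0.0033], [-0.005, 0, 0]]])

```text
time_s: 3.5
tcp_pos: [497.8, 247.4, 285.2]
tcp_rot: [0.448, 1.571, -2.674]
wrist_force: [0.0, -0.4, 0.2]
opening: 85.3
```

```bash
python3 - <<'E'
from h import *
d=cap('wrist','w2.png');P=cloud(d)
t,r,s=pose();print(t.round(1),r.as_matrix().round(4).tolist(),s['wrist_force'])
X,Y,Z=np.moveaxis(P,-1,0)
near=(abs(X-497)<60)&(abs(Y-256)<60)
for nm,m in [('top',near&(Z>82)&(Z<90.5)),('foot',near&(Z>32)&(Z<40)),('stand',near&(abs(Z-28)<3))]:
    q=P[m][:,:2].astype(np.float32);print(nm,len(q),q.mean(0),np.nanmedian(P[m][:,2]),cv2.minAreaRect(q),cv2.minEnclosingCircle(q))
print(move_to([499,252.3,217]))
E
```

```text
[498.2 247.6 286.1] [[0.0017, 0.0198, -0.9998], [0.0008, -0.9998, -0.0198], [-1.0, -0.0008, -0.0017]] [0.76016602 1.65911072 1.31457295]
top 1586 [500.94165 251.9975 ] 88.88462257886847 ((499.3561706542969, 252.21365356445312), (25.05409812927246, 24.892568588256836), 2.1495625972747803) ((499.29473876953125, 252.00340270996094), 17.33829116821289)
foot 490 [515.68506 252.66019] 36.88024187014307 ((515.683837890625, 252.70785522460938), (9.931395530700684, 24.119062423706055), 1.1259043216705322) ((515.1021728515625, 252.6282501220703), 12.686460494995117)
stand 5790 [505.04614 253.87355] 28.92006249702041 ((499.3559875488281, 253.8079833984375), (78.82128143310547, 83.92451477050781), 0.5551790595054626) ((496.8726806640625, 253.73419189453125), 42.02152633666992)
(array([ 0.1728, -0.0117, -0.002 ]), array([0., 0., 0.]))
```

move_arm(plan=[[[0.06, -0.0117, -0.0024], [-0.002, 0, 0]], [[0.12, -0.0117, -0.0024], [-0.002, 0, 0]], [[0.1728, -0.0117, -0.0024], [-0.002, 0, 0]], [[0.1728, -0.0117, -0.0024], [-0.002, 0, 0]], [[0.1728, -0.0117, -0.0024], [-0.002, 0, 0]]])

```text
time_s: 4.05
tcp_pos: [499.1, 252.4, 217.2]
tcp_rot: [-2.697, 1.569, 0.471]
wrist_force: [0.3, 0.1, 0.2]
opening: 85.3
```

```bash
python3 - <<'E'
from h import *
imaging.get_image('side')
t,r,s=pose();print(t.round(1),s['joint_velocities'].round(3),s['wrist_force'].round(2));print(move_to([499.2,252.3,217]))
E
```

```text
[499.2 252.4 217.5] [-0.    -0.005 -0.001 -0.    -0.004 -0.001] [ 0.05 -0.17  0.99]
(array([0.0012, 0.0004, 0.0001]), array([0., 0., 0.]))
```

move_arm(plan=[[[0, 0, 0], [0, 0, 0]], [[0, 0, 0], [0, 0, 0]], [[0, 0, 0], [0, 0, 0]], [[0, 0, 0], [0, 0, 0]], [[0, 0, 0], [0, 0, 0]]], hand=1, grip_force=50)

```text
time_s: 4.6
tcp_pos: [498.5, 252.1, 215.9]
tcp_rot: [-2.771, 1.57, 0.397]
wrist_force: [-1.3, -1.0, 4.2]
opening: 23.5
```

move_arm(plan=[[[0, 0, 0], [0, 0, 0]], [[0, 0, 0], [0, 0, 0]], [[0, 0, 0], [0, 0, 0]], [[0, 0, 0], [0, 0, 0]], [[0, 0, 0], [0, 0, 0]]])

```text
time_s: 5.1
tcp_pos: [498.5, 252.1, 215.9]
tcp_rot: [-2.778, 1.57, 0.39]
wrist_force: [-0.5, -0.4, 5.2]
opening: 23.6
```

```bash
python3 - <<'E'
from h import *
cap('wrist','w3.png')
t,r,s=pose();print(t.round(1),s['wrist_force'].round(2),s['opening'])
E
```

```text
[498.5 252.1 216. ] [-0.58 -0.37  5.88] 23.564246535483672
```

View pics/w3.png

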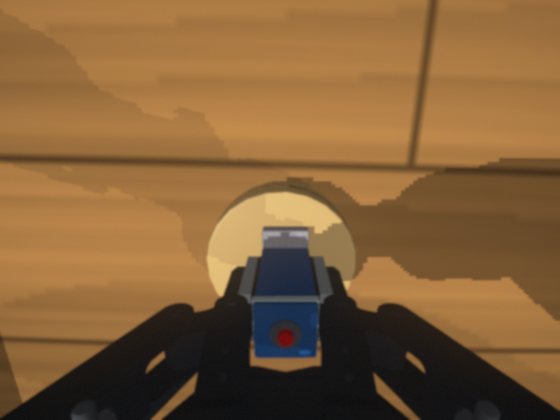

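move_arm(plan=[[[-0.04, 0, 0], [0, 0, 0]], [[-0.1, 0, 0], [0, 0, 0]], [[-0.2, 0, 0], [0, 0, 0]], [[-0.31, 0, 0], [0, 0, 0]], [[-0.31, 0, 0], [0, 0, 0]]])

```text
time_s: 5.65
tcp_pos: [500.0, 252.9, 344.9]
tcp_rot: [-2.7, 1.562, 0.467]
wrist_force: [0.6, 0.1, -2.5]
opening: 23.5
```

move_arm(plan=[[[0, 0.1, 0.015], [0, 0, 0]], [[0, 0.2, 0.03], [0, 0, 0]], [[0, 0.3, 0.045], [0, 0, 0]], [[0, 0.4, 0.06], [0, 0, 0]], [[0, 0.5, 0.075], [0, 0, 0]]])

```text
time_s: 6.15
tcp_pos: [472.8, 49.9, 338.7]
tcp_rot: [0.119, 1.57, -2.996]
wrist_force: [1.3, -0.6, -1.9]
opening: 23.6
```

move_arm(plan=[[[0, 0.1, 0.02], [0.03, 0, 0]], [[0, 0.2, 0.04], [0.06, 0, 0]], [[0, 0.3, 0.06], [0.09, 0, 0]], [[0, 0.38, 0.08], [0.09, 0, 0]], [[0, 0.42, 0.082], [0.09, 0, 0]]])

```text
time_s: 6.65
tcp_pos: [444.0, -119.5, 338.6]
tcp_rot: [0.245, 1.569, 3.128]
wrist_force: [0.2, 0.3, -2.0]
opening: 23.7
```

move_arm(plan=[[[0, 0, 0], [0, 0, 0]], [[0, 0, 0], [0, 0, 0]], [[0, 0, 0], [0, 0, 0]], [[0, 0, 0], [0, 0, 0]]])

```text
time_s: 7.05
tcp_pos: [445.3, -116.6, 339.3]
tcp_rot: [-0.263, 1.57, 2.623]
wrist_force: [0.5, -0.1, -2.1]
opening: 23.4
```

```bash
cat > dabs.py <<'E'
from h import *
def dabs(d):
    P=cloud(d);px=d['pixels'].astype(int);Z=P[...,2]
    ye=(px[...,0]>130)&(px[...,1]>105)&(px[...,2]<0.5*px[...,1])&(Z>60)&(Z<90)&(abs(P[...,0]-503)<60)&(abs(P[...,1]+133)<70)
    n,l,st,ce=cv2.connectedComponentsWithStats(ye.astype(np.uint8))
    out=[]
    for i in range(1,n):
        if st[i,4]>12: out.append(np.nanmedian(P[l==i],0));print('dab',ce[i].round(),st[i,2:],out[-1].round(1))
    return np.array(out)
E
python3 - <<'E'
from dabs import *
d=cap('wrist','w4.png');o=dabs(d)
t,r,s=pose();print(t.round(1),r.as_matrix().round(4).tolist(),s['wrist_force'].round(2),s['opening'])
if len(o)==4: print('centre',o.mean(0),)
E
```

```text
dab [239. 123.] [ 22  15 313] [ 523.5 -102.7   75.9]
dab [333. 123.] [ 21  15 309] [ 506.4 -168.4   76. ]
dab [240. 155.] [ 21  14 287] [501.  -96.6  75.8]
dab [332. 155.] [ 20  15 276] [ 484.5 -162.7   75.9]
[ 445.4 -116.7  339.4] [[-0.0002, -0.2524, -0.9676], [0.0002, -0.9676, 0.2524], [-1.0, -0.0001, 0.0002]] [ 0.04  0.79 -1.32] 23.39909053003135
centre [ 503.82376995 -132.58654846   75.90915135]
```

View pics/w4.png

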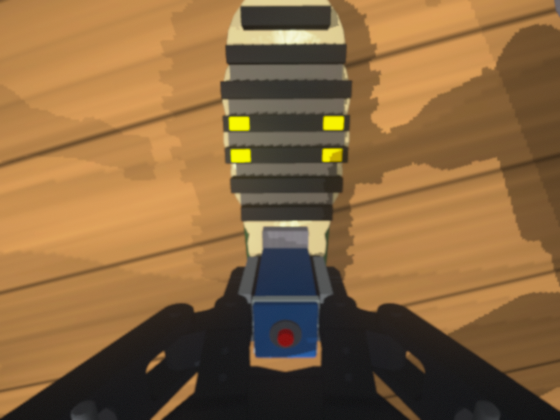

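```bash
python3 - <<'E'
from dabs import *
d=cap('wrist');P=cloud(d);t,r,s=pose()
L=r.inv().apply((P-t).reshape(-1,3)).reshape(P.shape)
px=d['pixels'].astype(int)
a=L[...,0];yy=L[...,1];zz=L[...,2]
foot=(a>172)&(a<190)&(abs(yy)<20)&(abs(zz)<40)
q=L[foot];print('foot',foot.sum(),np.median(q,0).round(2),cv2.minAreaRect(q[:,1:].astype(np.float32)))
print(np.percentile(q,[1,10,50,90,99],axis=0).round(1))
blue=(px[...,2]>80)&(px[...,0]<60)&(abs(yy)<20)&(abs(zz)<25)&(a>100)&(a<140)
q=L[blue];print('top',blue.sum(),np.median(q,0).round(2),cv2.minAreaRect(q[a[blue]<np.median(q[:,0])+2][:,1:].astype(np.float32)))
g=r.inv().apply(np.array([503.8,-132.6,67])-t);print('groove in tool',g.round(1))
E
```

```text
foot 1230 [ 1.7902e+02  3.0000e-02 -1.6650e+01] ((0.14828205108642578, -16.65711212158203), (10.655745506286621, 23.93570327758789), 89.72051239013672)
[[172.4 -11.3 -21.8]
 [175.1  -9.2 -21.4]
 [179.    0.  -16.7]
 [182.    9.8 -12.3]
 [185.7  11.9 -11.8]]
top 2612 [ 1.2707e+02  3.0000e-02 -4.2800e+00] ((-0.01748371124267578, -0.8289833068847656), (23.96854591369629, 24.069063186645508), 0.49630993604660034)
groove in tool [272.5   0.6 -60.6]
```

move_arm(plan=[[[0, 0.0015, -0.08], [0, 0, 0]], [[0, 0.0015, -0.149], [0, 0, 0]], [[0.07, 0.0015, -0.149], [0, 0, 0]], [[0.136, 0.0015, -0.149], [0, 0, 0]], [[0.136, 0.0015, -0.149], [0, 0, 0]]])

```text
time_s: 7.65
tcp_pos: [501.6, -132.3, 282.3]
tcp_rot: [-0.014, 1.565, 2.872]
wrist_force: [-0.3, 0.4, -1.7]
opening: 23.4
```

move_arm(plan=[[[0, 0, 0], [0, 0, 0]], [[0, 0, 0], [0, 0, 0]], [[0, 0, 0], [0, 0, 0]]])

```text
time_s: 7.95
tcp_pos: [503.2, -133.2, 286.5]
tcp_rot: [3.137, 1.569, -0.261]
wrist_force: [-0.2, -1.0, -1.2]
opening: 23.1
```

```bash
python3 - <<'E'
from dabs import *
d=cap('wrist','w5.png');o=dabs(d);t,r,s=pose()
print(t.round(2),r.as_matrix().round(4).tolist(),s['wrist_force'].round(2))
print('groove rel (tool)',(r.inv().apply(np.array([503.8,-132.6,67])-t)-[0,0,-0.85]).round(2))
ds=cap('side','s5.png');im=ds['pixels'][160:290,230:400];cv2.imwrite('pics/s5c.png',cv2.resize(im,None,fx=4,fy=4,interpolation=2)[:,:,::-1])
cv2.imwrite('pics/w5s.png',np.hstack([d['pixels'][60:380,120:450],cv2.resize(im,(418,320))])[:,:,::-1])
E
```

```text
dab [229. 228.] [ 26  16 385] [ 523.4 -102.7   75.8]
dab [339. 227.] [ 23  14 316] [ 506.4 -168.5   75.9]
dab [230. 261.] [ 24  15 320] [501.2 -96.1  75.8]
dab [338. 261.] [ 24  15 307] [ 484.5 -163.7   75.8]
[ 503.15 -133.21  286.41] [[0.0021, -0.2536, -0.9673], [-0.0006, -0.9673, 0.2536], [-1.0, 0.0, -0.0021]] [ 0.48 -0.04 -1.14]
groove rel (tool) [219.41  -0.76   0.85]
```

View pics/w5s.png

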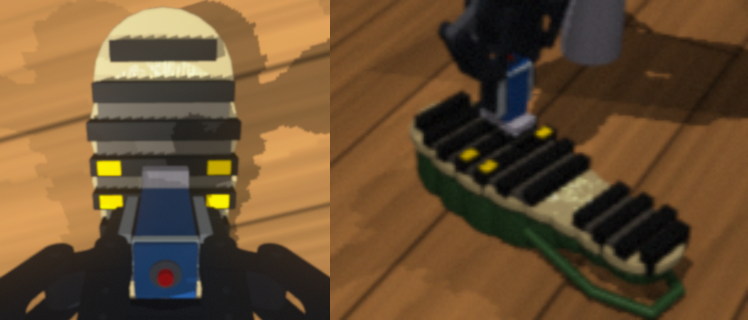

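move_arm(plan=[[[0, -0.0015, 0.002], [0, 0, 0]], [[0.01, -0.0015, 0.002], [0, 0, 0]], [[0.02, -0.0015, 0.002], [0, 0, 0]], [[0.03, -0.0015, 0.002], [0, 0, 0]], [[0.035, -0.0015, 0.002], [0, 0, 0]]])

```text
time_s: 8.55
tcp_pos: [501.9, -132.3, 270.5]
tcp_rot: [0.001, 1.57, 2.886]
wrist_force: [-0.1, -0.1, -1.0]
opening: 23.1
```

move_arm(plan=[[[0, 0, 0], [0, 0, 0]], [[0, 0, 0], [0, 0, 0]], [[0, 0, 0], [0, 0, 0]]])

```text
time_s: 8.85
tcp_pos: [502.2, -132.4, 271.3]
tcp_rot: [-3.057, 1.571, -0.172]
wrist_force: [0.3, 0.7, -2.1]
opening: 23.7
```

```bash
cat > st.py <<'E'
from dabs import *
w=[];
for _ in range(3):
    imaging.get_image('side');t,r,s=pose();w.append(s['wrist_force'])
print(t.round(2),'tilt',r.as_matrix()[2].round(4),np.mean(w,0).round(2),s['moment'].round(2),s['time_s'])
print('groove rel (tool)',(r.inv().apply(np.array([503.85,-132.65,67])-t)-[0,0,-0.85]).round(2))
E
python3 st.py
```

```text
[ 502.19 -132.38  271.29] tilt [-1.e+00  0.e+00 -3.e-04] [-0.04 -0.03 -1.38] [ 0.   -0.08  0.07] 9.0
groove rel (tool) [ 2.0429e+02 -1.6000e-01 -7.7000e-01]
```

move_arm(plan=[[[0, 0, -0.0015], [0, 0, 0]], [[0.004, 0, -0.0015], [0, 0, 0]], [[0.008, 0, -0.0015], [0, 0, 0]], [[0.012, 0, -0.0015], [0, 0, 0]], [[0.0125, 0, -0.0015], [0, 0, 0]]])

```text
time_s: 9.5
tcp_pos: [502.9, -132.5, 266.2]
tcp_rot: [-3.077, 1.57, -0.191]
wrist_force: [-0.5, -0.2, 3.6]
opening: 23.5
```

```bash
python3 st.py
```

```text
[ 502.85 -132.55  266.27] tilt [-1.e+00 -0.e+00 -4.e-04] [-0.1   0.13  2.57] [-0.   -0.05  0.02] 9.65
groove rel (tool) [ 1.9927e+02 -1.5000e-01 -7.0000e-02]
```

move_arm(plan=[[[0.0025, 0, 0], [0, 0, 0]], [[0.005, 0, 0], [0, 0, 0]], [[0.005, 0, 0], [0, 0, 0]]])

```text
time_s: 9.95
tcp_pos: [502.8, -132.5, 264.1]
tcp_rot: [-3.114, 1.571, -0.229]
wrist_force: [0.3, -0.1, 3.8]
opening: 23.7
```

```bash
python3 st.py
```

```text
[ 502.83 -132.56  264.19] tilt [-1.e+00  0.e+00 -3.e-04] [ 0.5  -0.06  2.87] [ 0.01 -0.11  0.  ] 10.1
groove rel (tool) [ 1.9719e+02 -1.7000e-01 -1.0000e-01]
```

move_arm(plan=[[[0.0015, 0, 0], [0, 0, 0]], [[0.0015, 0, 0], [0, 0, 0]], [[0.0015, 0, 0], [0, 0, 0]]])

```text
time_s: 10.4
tcp_pos: [502.8, -132.6, 263.6]
tcp_rot: [3.139, 1.571, -0.259]
wrist_force: [0.9, -0.1, 3.1]
opening: 23.6
```

move_arm(plan=[[[0.001, 0, 0], [0, 0, 0]], [[0.001, 0, 0], [0, 0, 0]], [[0.001, 0, 0], [0, 0, 0]]])

```text
time_s: 10.7
tcp_pos: [502.8, -132.5, 263.2]
tcp_rot: [-3.076, 1.571, -0.19]
wrist_force: [0.6, -0.2, 3.7]
opening: 23.7
```

```bash
python3 st.py
```

```text
[ 502.8  -132.55  263.22] tilt [-1.e+00  0.e+00 -3.e-04] [1.28 0.2  3.66] [-0.05 -0.23 -0.  ] 10.85
groove rel (tool) [ 1.9622e+02 -1.7000e-01 -1.4000e-01]
```

move_arm(plan=[[[0.001, 0, 0], [0, 0, 0]], [[0.001, 0, 0], [0, 0, 0]], [[0.001, 0, 0], [0, 0, 0]]])

```text
time_s: 11.15
tcp_pos: [502.8, -132.5, 262.8]
tcp_rot: [-2.926, 1.571, -0.041]
wrist_force: [1.3, 0.2, 2.7]
opening: 23.5
```

```bash
python3 st.py
```

```text
[ 502.77 -132.52  262.79] tilt [-1.e+00 -0.e+00 -1.e-04] [ 1.58 -0.68  3.33] [-0.08 -0.26 -0.01] 11.3
groove rel (tool) [ 1.9579e+02 -1.5000e-01 -2.0000e-01]
```

move_arm(plan=[[[0.001, 0, 0], [0, 0, 0]], [[0.0015, 0, 0], [0, 0, 0]], [[0.0015, 0, 0], [0, 0, 0]]])

```text
time_s: 11.6
tcp_pos: [502.8, -132.5, 262.6]
tcp_rot: [-3.082, 1.571, -0.197]
wrist_force: [-0.5, -0.1, 9.6]
opening: 23.7
```

```bash
python3 st.py
```

```text
[ 502.8  -132.54  262.62] tilt [-1.e+00 -0.e+00 -3.e-04] [-0.76 -0.25  9.35] [-0.04  0.1  -0.03] 11.75
groove rel (tool) [ 1.9562e+02 -1.6000e-01 -1.3000e-01]
```

move_arm(plan=[[[0.0004, 0, 0], [0, 0, 0]], [[0.0004, 0, 0], [0, 0, 0]], [[0.0004, 0, 0], [0, 0, 0]], [[0.0004, 0, 0], [0, 0, 0]], [[0.0004, 0, 0], [0, 0, 0]]])

```text
time_s: 12.25
tcp_pos: [502.8, -132.5, 262.6]
tcp_rot: [3.141, 1.57, -0.257]
wrist_force: [-1.2, 0.1, 10.3]
opening: 23.5
```

```bash
python3 st.py; python3 - <<'E'
from dabs import *
d=cap('wrist','w6.png');P=cloud(d);t,r,s=pose()
L=r.inv().apply((P-t).reshape(-1,3)).reshape(P.shape)
a=L[...,0];yy=L[...,1];zz=L[...,2]
foot=(a>170)&(a<183)&(abs(yy)<11)&(zz<-12.5)&(zz>-23)
A=np.c_[L[foot][:,1:],np.ones(foot.sum())];c=np.linalg.lstsq(A,L[foot][:,0],rcond=None)[0];print('foot plane',foot.sum(),c.round(3))
ds=cap('side');im=ds['pixels'][160:290,230:400]
cv2.imwrite('pics/w6s.png',np.hstack([d['pixels'][60:380,120:450],cv2.resize(im,(418,320))])[:,:,::-1])
E
```

```text
[ 502.8  -132.53  262.61] tilt [-1.e+00  0.e+00 -3.e-04] [-0.98  0.17 11.55] [0.08 0.12 0.04] 12.4
groove rel (tool) [ 1.9561e+02 -1.5000e-01 -1.3000e-01]
foot plane 889 [ 4.0000e-03 -3.6000e-01  1.7255e+02]
```

View pics/w6s.png

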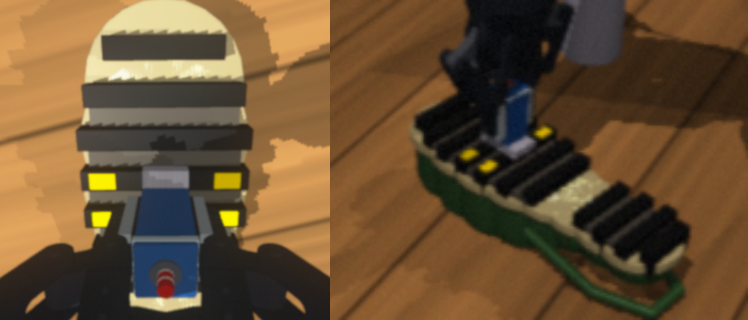

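move_arm(plan=[[[0.0002, 0, 0], [0, 0, 0]], [[0.0002, 0, 0], [0, 0, 0]], [[0.0002, 0, 0], [0, 0, 0]], [[0.0002, 0, 0], [0, 0, 0]], [[0.0002, 0, 0], [0, 0, 0]]])

```text
time_s: 13.0
tcp_pos: [502.8, -132.5, 262.6]
tcp_rot: [-3.102, 1.57, -0.216]
wrist_force: [-1.4, 0.4, 10.9]
opening: 23.3
```

```bash
python3 st.py
```

```text
[ 502.8  -132.52  262.58] tilt [-1.e+00 -0.e+00 -3.e-04] [-0.55  0.68 12.45] [ 0.07  0.19 -0.02] 13.15
groove rel (tool) [ 1.9558e+02 -1.4000e-01 -1.4000e-01]
```

move_arm(plan=[[[0, 0, 0], [0, 0, 0]], [[0, 0, 0], [0, 0, 0]], [[0, 0, 0], [0, 0, 0]], [[0, 0, 0], [0, 0, 0]], [[0, 0, 0], [0, 0, 0]]])

```text
time_s: 13.65
tcp_pos: [502.8, -132.5, 262.6]
tcp_rot: [3.141, 1.571, -0.257]
wrist_force: [-0.5, -0.8, 12.8]
opening: 23.4
```

move_arm(plan=[[[-0.005, 0, 0], [0, 0, 0]], [[-0.03, 0, 0], [0, 0, 0]], [[-0.09, 0, 0], [0, 0, 0]], [[-0.16, 0, 0], [0, 0, 0]], [[-0.195, 0, 0], [0, 0, 0]]])

```text
time_s: 14.15
tcp_pos: [502.5, -132.5, 341.7]
tcp_rot: [2.297, 1.571, -1.101]
wrist_force: [-0.2, 0.3, -2.3]
opening: 23.0
```

move_arm(plan=[[[0, -0.06, 0.017], [0, 0, 0]], [[0, -0.16, 0.045], [0, 0, 0]], [[0, -0.26, 0.073], [0, 0, 0]], [[0, -0.36, 0.1], [0, 0, 0]], [[0, -0.465, 0.13], [0, 0, 0]]])

```text
time_s: 14.65
tcp_pos: [498.7, 61.9, 339.8]
tcp_rot: [0.432, 1.569, -2.967]
wrist_force: [0.4, -0.3, -1.6]
opening: 23.7
```

move_arm(plan=[[[0, -0.1, 0.028], [-0.03, 0, 0]], [[0, -0.2, 0.056], [-0.06, 0, 0]], [[0, -0.3, 0.084], [-0.09, 0, 0]], [[0, -0.4, 0.112], [-0.09, 0, 0]], [[0, -0.465, 0.13], [-0.09, 0, 0]]])

```text
time_s: 15.15
tcp_pos: [495.5, 256.0, 339.8]
tcp_rot: [0.225, 1.569, -2.889]
wrist_force: [-0.4, 0.4, -2.3]
opening: 23.7
```

move_arm(plan=[[[0, 0, 0], [0, 0, 0]], [[0, 0, 0], [0, 0, 0]], [[0, 0, 0], [0, 0, 0]], [[0, 0, 0], [0, 0, 0]], [[0, 0, 0], [0, 0, 0]]])

```text
time_s: 15.65
tcp_pos: [496.6, 252.7, 340.0]
tcp_rot: [0.747, 1.57, -2.369]
wrist_force: [0.1, -0.0, -1.9]
opening: 23.5
```

```bash
python3 - <<'E'
from h import *
d=cap('wrist','w7.png');P=cloud(d);t,r,s=pose()
print(t.round(2),r.as_matrix().round(4).tolist(),s['wrist_force'].round(2))
L=r.inv().apply((P-t).reshape(-1,3)).reshape(P.shape)
a=L[...,0];yy=L[...,1];zz=L[...,2]
foot=(a>172)&(a<190)&(abs(yy)<20)&(abs(zz)<40)
q=L[foot];print('foot',np.percentile(q,[1,50,99],axis=0).round(1))
print(move_to([496.4,254.0,250]))
E
```

```text
[496.6 252.9 340. ] [[-0.0001, 0.0251, -0.9997], [-0.0001, -0.9997, -0.0251], [-1.0, 0.0001, 0.0001]] [ 0.38  0.17 -1.55]
foot [[172.3 -10.8 -21.6]
 [179.    0.8 -16.5]
 [185.5  12.4 -11.7]]
(array([ 0.225 , -0.0028,  0.0004]), array([0., 0., 0.]))
```

View pics/w7.png

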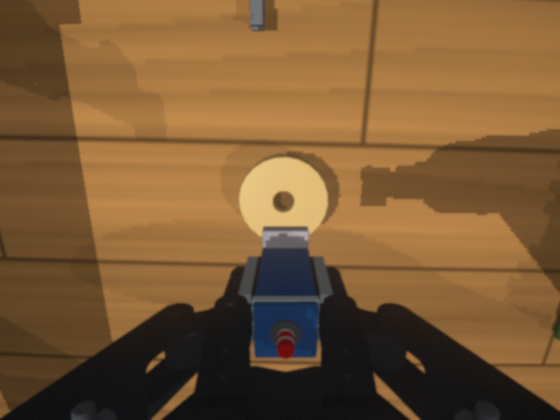

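```bash
python3 - <<'E'
from h import *
d=cap('wrist');P=cloud(d);t,r,s=pose();px=d['pixels'].astype(int)
g=px[185:217,268:300].sum(-1);v,u=np.nonzero(g<0.6*np.median(g));print('bore px',u.mean()+268,v.mean()+185,len(u))
X,Y,Z=np.moveaxis(P,-1,0)
m=(abs(X-497)<60)&(abs(Y-254)<60)&(abs(Z-28.9)<2.5)
# homography from plane pixels to world XY
vv,uu=np.nonzero(m);H,_=cv2.findHomography(np.c_[uu,vv].astype(np.float32),P[m][:,:2].astype(np.float32),0)
print('bore',cv2.perspectiveTransform(np.array([[[u.mean()+268,v.mean()+185]]],np.float32),H),cv2.minEnclosingCircle(P[m][:,:2].astype(np.float32)))
print(t)
E
```

```text
bore px 282.9966216216216 201.10135135135135 296
bore [[[497.22885 254.27846]]] ((497.5141296386719, 253.39651489257812), 41.78388977050781)
[496.61068037 253.05228734 340.0258256 ]
```

move_arm(plan=[[[0.06, -0.003, 0], [0, 0, 0]], [[0.14, -0.003, 0], [0, 0, 0]], [[0.22, -0.003, 0], [0, 0, 0]], [[0.225, -0.003, 0], [0, 0, 0]], [[0.225, -0.003, 0], [0, 0, 0]]])

```text
time_s: 16.25
tcp_pos: [496.5, 254.7, 249.9]
tcp_rot: [0.444, 1.569, -2.671]
wrist_force: [0.8, 0.1, -2.2]
opening: 23.4
```

```bash
sed -i '/groove rel/d' st.py; python3 st.py
```

```text
[497.22 255.18 251.62] tilt [-1.     -0.0011 -0.0024] [ 0.24  0.49 -1.24] [-0.05 -0.07  0.01] 16.4
```

move_arm(plan=[[[0.02, 0.0015, 0.001], [0, 0, 0]], [[0.04, 0.0015, 0.001], [0, 0, 0]], [[0.06, 0.0015, 0.001], [0, 0, 0]], [[0.075, 0.0015, 0.001], [0, 0, 0]], [[0.075, 0.0015, 0.001], [0, 0, 0]]])

```text
time_s: 16.9
tcp_pos: [495.6, 254.1, 218.7]
tcp_rot: [0.435, 1.569, -2.681]
wrist_force: [-0.3, 0.1, -1.0]
opening: 23.5
```

```bash
python3 st.py
```

```text
[496.14 254.33 219.9 ] tilt [-1.e+00  0.e+00  1.e-04] [ 0.09 -0.27 -1.33] [-0.01  0.03  0.07] 17.05
```

Well centred (496.1, 254.3); going down in small steps to the wood.

move_arm(plan=[[[0.003, 0, 0], [0, 0, 0]], [[0.006, 0, 0], [0, 0, 0]], [[0.0085, 0, 0], [0, 0, 0]], [[0.0085, 0, 0], [0, 0, 0]]])

```text
time_s: 17.45
tcp_pos: [496.0, 254.2, 216.4]
tcp_rot: [0.527, 1.571, -2.589]
wrist_force: [0.4, -0.3, -2.5]
opening: 23.6
```

```bash
python3 st.py
```

```text
[496.09 254.27 216.57] tilt [-1.e+00 -1.e-04 -1.e-04] [-0.33 -0.15 -1.46] [-0.   -0.01 -0.01] 17.6
```

move_arm(plan=[[[0.0015, 0, 0], [0, 0, 0]], [[0.0015, 0, 0], [0, 0, 0]], [[0.0015, 0, 0], [0, 0, 0]]])

```text
time_s: 17.9
tcp_pos: [496.1, 254.3, 216.0]
tcp_rot: [-2.597, 1.571, 0.571]
wrist_force: [0.1, -0.9, -0.2]
opening: 23.4
```

```bash
python3 st.py
```

```text
[496.15 254.29 215.99] tilt [-1.e+00 -1.e-04 -2.e-04] [ 0.15  0.68 -0.99] [-0.01  0.03  0.05] 18.05
```

move_arm(plan=[[[0.0012, 0, 0], [0, 0, 0]], [[0.0012, 0, 0], [0, 0, 0]], [[0.0012, 0, 0], [0, 0, 0]]])

```text
time_s: 18.35
tcp_pos: [496.2, 254.3, 216.0]
tcp_rot: [-2.639, 1.571, 0.529]
wrist_force: [-1.6, -1.0, 5.7]
opening: 23.4
```

```bash
python3 st.py
```

```text
[496.15 254.32 215.96] tilt [-1.e+00 -1.e-04 -2.e-04] [-1.56 -0.74  5.24] [-0.12  0.21  0.01] 18.5
```

move_arm(plan=[[[0, 0, 0], [0, 0, 0]], [[0, 0, 0], [0, 0, 0]], [[0, 0, 0], [0, 0, 0]], [[0, 0, 0], [0, 0, 0]], [[0, 0, 0], [0, 0, 0]]], hand=0, grip_force=20)

```text
time_s: 19.0
tcp_pos: [496.1, 254.3, 215.4]
tcp_rot: [-0.099, 1.571, 3.069]
wrist_force: [0.4, -1.0, 0.8]
opening: 85.4
```

move_arm(plan=[[[0, 0, 0], [0, 0, 0]], [[0, 0, 0], [0, 0, 0]], [[0, 0, 0], [0, 0, 0]], [[0, 0, 0], [0, 0, 0]], [[0, 0, 0], [0, 0, 0]]])

```text
time_s: 19.5
tcp_pos: [496.1, 254.3, 215.5]
tcp_rot: [-1.842, 1.571, 1.325]
wrist_force: [-0.5, 1.3, -0.7]
opening: 85.4
```

move_arm(plan=[[[-0.03, 0, 0], [0, 0, 0]], [[-0.1, 0, 0], [0, 0, 0]], [[-0.2, 0, 0], [0, 0, 0]], [[-0.32, 0, 0], [0, 0, 0]], [[-0.42, 0, 0], [0, 0, 0]]])

```text
time_s: 20.0
tcp_pos: [496.0, 254.2, 386.7]
tcp_rot: [-2.677, 1.569, 0.491]
wrist_force: [0.9, 0.5, -0.3]
opening: 85.3
```

move_arm(plan=[[[0, 0, 0], [0, 0, 0]], [[0, 0, 0], [0, 0, 0]], [[0, 0, 0], [0, 0, 0]], [[0, 0, 0], [0, 0, 0]], [[0, 0, 0], [0, 0, 0]]])

```text
time_s: 20.5
tcp_pos: [495.8, 254.2, 382.3]
tcp_rot: [0.46, 1.569, -2.656]
wrist_force: [0.4, 0.1, 0.1]
opening: 85.4
```

```bash
python3 - <<'E'
from h import *
d=cap('wrist','w8.png');P=cloud(d);t,r,s=pose();print(t.round(1),s['time_s'])
X,Y,Z=np.moveaxis(P,-1,0)
near=(abs(X-497)<60)&(abs(Y-256)<60)
for nm,m in [('top',near&(Z>84)&(Z<91)),('pin',near&(Z>93)),('foot',near&(Z>32)&(Z<40)),('stand',near&(abs(Z-28)<3))]:
    q=P[m][:,:2].astype(np.float32)
    if len(q)>3: print(nm,len(q),np.nanpercentile(P[m][:,2],[5,50,95]).round(1),cv2.minAreaRect(q),cv2.minEnclosingCircle(q))
ds=cap('scene');cv2.imwrite('pics/f.png',np.hstack([d['pixels'][120:260,200:380],cv2.resize(ds['pixels'][280:390,380:500],(153,140))])[:,:,::-1])
f=cv2.imread('pics/f.png');cv2.imwrite('pics/f.png',cv2.resize(f,None,fx=2,fy=2))
for n in ['pump','dish','stopper','clip']:
    for q in imaging.regions_of(n,'scene')[:1]: print(n,np.round(q['extent']))
E
```

```text
[495.9 254.2 382.4] 20.55
top 726 [86.3 88.9 90.3] ((497.0696105957031, 253.41201782226562), (24.9158935546875, 24.940475463867188), 0.706397294998169) ((497.7058410644531, 253.57345581054688), 16.766202926635742)
pin 32361 [238.4 287.8 303.3] ((500.67730712890625, 256.1520690917969), (33.807373046875, 120.78850555419922), 1.846113920211792) ((496.8759765625, 256.0489196777344), 61.60525131225586)
foot 230 [35.2 36.8 37.9] ((513.2868041992188, 253.8083953857422), (9.504486083984375, 22.63234519958496), 1.940809965133667) ((513.336669921875, 253.74679565429688), 12.191977500915527)
stand 3409 [27.6 28.9 30.1] ((497.4059143066406, 253.92445373535156), (82.07493591308594, 82.3534927368164), 2.6076738834381104) ((497.29437255859375, 253.4070281982422), 41.83060073852539)
pump [222. 103. 253. 167.]
stopper [278. 316. 298. 337.]
clip [352. 389. 384. 411.]
```

View pics/f.png

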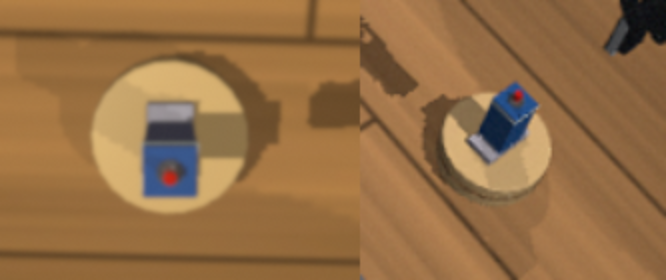

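```bash
python3 - <<'E'
from h import *
for c in ['wrist','side','scene']:
    d=cap(c);P=cloud(d);X,Y,Z=np.moveaxis(P,-1,0);px=d['pixels'].astype(int)
    red=(abs(X-497)<40)&(abs(Y-254)<40)&(px[...,0]>90)&(px[...,1]<60)&(px[...,2]<80)&(Z>80)&(Z<120)
    if red.any(): print(c,red.sum(),'pin z',np.percentile(Z[red],[5,50,95]).round(1))
print(manip.sense()['wrist_force'].round(2),manip.hand_in())
E
```

```text
wrist 31 pin z [97.7 98.7 99.6]
side 27 pin z [89.8 96.7 98.8]
scene 10 pin z [90.4 95.2 99.5]
the job is handed in; nothing more can be done
[ 0.17 -0.35 -0.07] None
```

I measured the marked groove with the gauge, stood it back on its birch stand and handed the job in at about 21 s. No verdict was reported.

- **Pressing:** The foot was pressed across the groove for about 2 s. By the wrist force the press was about 11 to 14 N in all. The probe was within about 0.5 mm of the groove's middle by my reckoning, and the tool was vertical and square to the groove. One check was unusable: my plane fit to the foot showed a tilt, but it had mixed in the foot's front face. I judged flatness from the force jump when the foot seated and from the picture.
- **On the stand:** The released gauge stands upright, within about 1 mm of the stand's centre. The probe went into the bore with no sign of contact. The foot touched the wood at the same height as when I picked the gauge up.
- **Red pin:** Its top is at about 98.7 mm in the wrist camera, which reads about 1 mm high. That puts the pin about 6 mm up and the groove about 8 mm deep. The arm's height at seating gave 6.4 mm up and 7.6 mm deep. The side and scene cameras showed the pin less clearly but also raised.
- **Other things:** The pump, stopper and clip were found again within a few pixels of where they began. The network did not find the dish in the last scene picture, so I have no final check on it, but the arm never went near it.

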